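# Fetch the vial from behind the bottles and seat it in the block heater

### The job

The amber vial that has to be warmed stands at the back of the green bottle caddy, hemmed in by three bottles. Stand all three bottles aside in the steel tray, seat the vial fully down in the aluminium insert of the block heater that has the one large round well, and only then put each bottle back into the very compartment of the caddy it came from. Keep bottles and vial upright all the while, and leave the two rubber stoppers in the caddy where they are.

Things in the scene. Friction and masses are not known exactly. Their poses are not given: they have to be found in the camera images.
- bottle_blue: White plastic reagent bottle with a blue screw cap, round body 56 mm in diameter, 104 mm high over the cap (solid to grip up to 84 mm; straight body up to 54 mm), about 0.19 kg, loose, standing upright in one of the three compartments of the caddy. Origin: centre of its underside; z up.
- bottle_amber: Short wide-mouth amber bottle with a black ribbed cap and a white label band, round body 58 mm in diameter, straight up to 66 mm, 92 mm high over the cap, about 0.22 kg, loose, standing upright in one of the three compartments of the caddy. (A taller brown bottle at the back of the bench is not meant.) Origin: centre of its underside; z up.
- bottle_clear: Tall grey-white bottle with a white flip cap and white label, round body 57 mm in diameter, 164 mm high over the cap, straight and firm to grip up to about 120 mm (take it high, so that the cap clears the gripper's palm), about 0.21 kg, loose, standing upright in one of the three compartments of the caddy. Origin: centre of its underside; z up.
- vial: Small amber sample vial with a white screw cap, 26 mm in diameter, 65 mm high (can be gripped up to 54 mm), 0.03 kg, standing in the rear gallery of the caddy behind the middle bottle, near the back panel. It is the only vial in the caddy; others elsewhere on the bench are not meant. Origin: centre of its underside; z up.
- stopper_large: Reddish-brown rubber stopper, 26 mm in diameter, 24 mm high, standing in the rear gallery of the caddy near one end, to be left there. Origin: centre of its underside.
- stopper_small: Reddish-brown rubber stopper, 19 mm in diameter, 24 mm high, standing in the rear gallery of the caddy near the other end, to be left there. Origin: centre of its underside.
- caddy: Dark green bottle caddy, fixed, 120 x 232 mm. Origin under its middle on the bench; own x runs from low front to back panel. Floor 4 mm thick. Three compartments 72 x 72 mm inside, centres at own x -30, y -76, 0, +76 mm; walls 30 mm high (front, ends, dividers). Rail 14 mm high at x 6 to 9, then a gallery without dividers to x 46 mm. Back panel 80 mm high. Back is at the robot's right.
- tray: Flat stainless steel tray, fixed, 118 mm (its x) by 250 mm (its y), rim 12 to 14 mm high, floor 2 mm thick, empty at the start: the side area for the bottles. Origin: on the bench below its middle; z up. A furniture knob 20 to 80 mm above the bench is just behind its far rim; three bottles stand well in it at own y = -80, 0 and +80 mm.
- vial_insert: Aluminium block 60 x 58 x 55 mm, fixed in the white block heater: of its 3 inserts the one with a single large round well (others: 4 and 9 narrow bores). Origin: centre of its underside, 20 mm above the bench. Well on its vertical axis: mouth 44 mm wide at z 55 mm, tapering in 8 mm to a 34 mm bore, floor at z 27 mm. No heater part is higher; a lab jack 220 mm high is behind it, to the right.

How it is judged:
On the way, in this order (a step that is already met when the one before it is completed fails the run):
1. all three bottles stand upright in the steel tray, the vial not yet taken (x of bottle_blue in the frame of tray between -0.06 and 0.06 m and y of bottle_blue in the frame of tray between -0.124 and 0.124 m and z of each of bottle_blue, bottle_amber, bottle_clear in the frame of tray below 0.012 m and angle between each of bottle_blue, bottle_amber, bottle_clear's own z axis and vertical below 0.15 rad and x of bottle_amber in the frame of tray between -0.06 and 0.06 m and y of bottle_amber in the frame of tray between -0.124 and 0.124 m and x of bottle_clear in the frame of tray between -0.06 and 0.06 m and y of bottle_clear in the frame of tray between -0.124 and 0.124 m and distance of vial from where it was at the start of the episode below 0.06 m), for 0.2 s.
2. the vial is seated on the floor of the large well, while the three bottles still stand in the tray (x of bottle_blue in the frame of tray between -0.06 and 0.06 m and y of bottle_blue in the frame of tray between -0.124 and 0.124 m and z of each of bottle_blue, bottle_amber, bottle_clear in the frame of tray below 0.012 m and angle between each of bottle_blue, bottle_amber, bottle_clear's own z axis and vertical below 0.15 rad and x of bottle_amber in the frame of tray between -0.06 and 0.06 m and y of bottle_amber in the frame of tray between -0.124 and 0.124 m and x of bottle_clear in the frame of tray between -0.06 and 0.06 m and y of bottle_clear in the frame of tray between -0.124 and 0.124 m and horizontal distance between vial and vial_insert below 0.008 m and z of vial in the frame of vial_insert below 0.033 m and angle between vial's own z axis and vertical below 0.2 rad), for 0.2 s.
At the end, for the whole second after the job is handed in: All at rest: each bottle upright (0.15 rad) on the floor of its first compartment, within 20 mm of where it began; the vial on the floor of the large well, within 8 mm of its axis, tilt under 0.2 rad; both stoppers within 20 mm of where they began (distance of each of bottle_blue, bottle_amber, bottle_clear, stopper_large, stopper_small from where it was at the start of the episode below 0.02 m and z of each of bottle_blue, bottle_amber, bottle_clear in the frame of caddy below 0.012 m and angle between each of bottle_blue, bottle_amber, bottle_clear's own z axis and vertical below 0.15 rad and linear speed of each of bottle_blue, bottle_amber, bottle_clear, vial below 0.03 m/s and horizontal distance between vial and vial_insert below 0.008 m and z of vial in the frame of vial_insert below 0.033 m and angle between vial's own z axis and vertical below 0.2 rad); the robot touches nothing.
It fails at once if a bottle or the vial tipped over (more than 0.5 rad) (angle between any of bottle_blue, bottle_amber, bottle_clear, vial's own z axis and vertical above 0.5 rad).
It also fails if it takes over 147 s, if anything falls off the work surface, if the arm or the gripper's body presses on something with over 40 N, if the wrist force passes 120 N, or if a joint passes its speed limit or range.

### The arm

A 7-joint arm with a two-finger parallel gripper is mounted at the origin on a cart in front of the work surface, level with it; the furniture and walls round the work are solid. World frame = base frame: x ahead of the robot, y to its left, z up, the work surface at z = 0. Lengths are in m, angles in rad, forces in N, time in s.
With the tool pointing down it reaches from about 0.4 to 0.9 m from the base axis. Payload 5.5 kg.
Tool frame: the origin (TCP) lies midway between the tips of the shut fingers; the grasp point (between the pads) lies 19 mm behind it (manip.grip_depth is the distance from the TCP to the grasp point, in m); z points along the fingers, y is the line along which they close (so a half turn about z gives the same grasp; the last joint's range is limited). The gripper opens to 92 mm and grips with 3 to 60 N. Pads are 19 mm wide; open, the fingers measure 130 mm over their backs; the gripper's body (75 mm by 190 mm) begins 47 mm behind the grasp point.
Start: joints at [1.569, 0.501, -0.427, 1.55, 0.221, 1.138, -0.21], TCP at [0.17, -0.627, 0.206] pointing down, gripper open.
Joint ranges: [-2.88, 2.88], [-0.31, 2.03], [-1.54, 1.56], [0.2, 2.42], [-1.41, 4.55], [0.19, 2.02], [-2.57, 2.57]. Speed limits (rad/s): [2.57, 2.57, 3.14, 3.14, 3.14, 3.14, 3.14].

### API

Orientations are given as a unit quaternion [x, y, z, w].
In Python, from bench import manip, effector, viewer gives the robot as it stands. Calls block until the motion is done:
- manip.move_pose(position, orientation): joint-space move of the TCP to a pose.
- manip.servo_line(position, ori=None, vel=0.15): straight line of the TCP; ori=None keeps the orientation; vel is the mean speed in m/s.
- manip.movej(angles): joint-space move.
- effector.open_jaws() and effector.close(f_grip=None): open the fingers fully, or close them until they stop; f_grip is the grip in N (None keeps the last).
- manip.sleep(seconds).
- manip.solve_ik(position, orientation): joint angles nearest the present ones, or None.
- viewer.get_image(name): name is "scene" or "top" or "wrist"; returns the picture (480x640x3 uint8, red, green, blue); there is no depth.
- viewer.get_calibration(name): a dict with "vfov" (degrees; the focal length in pixels is half the picture's height over the tangent of half this angle, whatever the lens; pixels are square), "cx", "cy" (the principal point, pixels), "eye" and "attitude" of the camera in the world. Camera axes: x right, y down, z forward; pixel columns grow to the right and rows downward; lengths in m; the calibration is good to about 2 mm. A picture is of the moment at which its call begins: read the wrist's pose just before it. get_calibration takes no time and is no camera call; for the wrist camera it gives the pose at the moment of the call.
A pose or a line that the arm cannot do raises manip.PlanningError and nothing moves.
- manip.hand_in(): hands the job in; it is judged then, once.
Readings, each from a call of its own:
- manip.current_clock(): time.
- manip.current_q(): joint angles.
- manip.current_joint_velocities(): joint speeds.
- manip.current_tau(): joint torques, N m.
- manip.current_tool_pos(): TCP position.
- manip.current_tcp_rot(): TCP orientation.
- manip.current_force(): force on the tool from outside, world axes, zero at the start.
- manip.current_wrist_torque(): the same for the moment, N m.
- manip.current_finger_gap(): finger opening in m.
- manip.current_gripper_force(): force on a finger pad.
Only numpy, scipy, OpenCV 4.12 (cv2) and the standard library are available. Lean on these libraries where they do the work, as an engineer would, in place of code of your own. Each camera call takes 0.05 s, during which the arm holds its last target. There are 200 camera calls.

## Working session

There is one attempt and no reset: what is moved stays moved. The work goes in short steps, each a Python script; the robot and the scene stay as the last script left them, time stands still between calls to the robot, and variables do not carry over. Pictures are saved under pics/ and viewed, at most 14 in all, crops included, and the job is handed in when it is done.

```bash
mkdir -p pics; ls; python3 - <<'E'
from bench import manip, viewer
import cv2
for n in ["scene","top","wrist"]:
    c=viewer.get_calibration(n);print(n,c)
    cv2.imwrite(f"pics/{n}0.png",cv2.cvtColor(viewer.get_image(n),cv2.COLOR_RGB2BGR))
print(manip.current_clock(),manip.current_tcp_rot(),manip.grip_depth)
E
```

```text
pics
scene {'vfov': 46.94530544327248, 'cx': 320.87497454517023, 'cy': 247.2535781201773, 'eye': array([0.0576111 , 0.8989568 , 1.06310651]), 'attitude': array([-0.21105541,  0.89831586, -0.37447689,  0.09083664])}
top {'vfov': 48.91359101353621, 'cx': 314.4979551265654, 'cy': 239.94096422138827, 'eye': array([ 0.4491176 , -0.04530651,  1.29459199]), 'attitude': array([-0.70167182,  0.71175448, -0.02273611,  0.02335135])}
wrist {'vfov': 67.91499002754219, 'cx': 319.22051574770904, 'cy': 242.50545041017193, 'eye': array([ 0.25099735, -0.6051629 ,  0.38204233]), 'attitude': array([ 0.78433274, -0.60027408, -0.09592739,  0.12365725])}
0.15 [ 9.91244017e-01  1.32040688e-01 -8.65259031e-05 -7.40368139e-04] 0.0188
```

View pics/scene0.png

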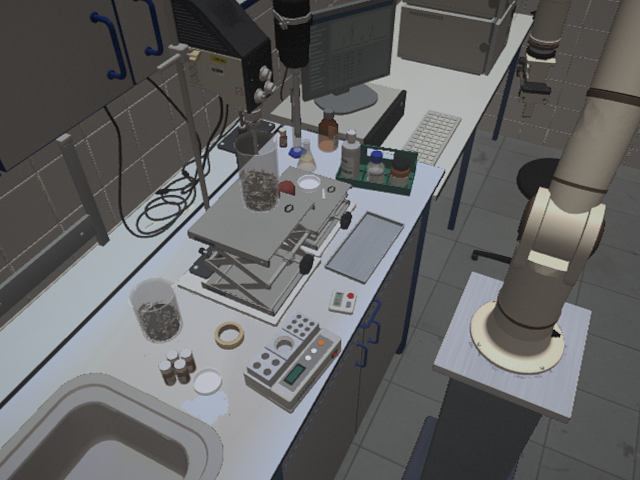

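View pics/top0.png

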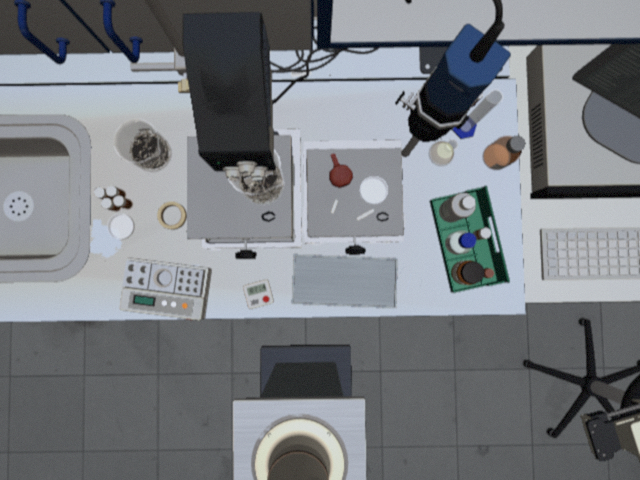

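The top view (image up = +x, right = −y) shows the caddy near (470,240). In it, the clear bottle is far at (462,206), blue is in the middle at (464,241) and amber is near at (470,272). The vial cap is at (485,233). The tray is around (345,280), with the jack knob at (355,250), and the large heater well is near (165,277). Next I'll zoom in to get exact pixels.

```bash
python3 - <<'E'
import cv2,numpy as np
t=cv2.imread("pics/top0.png")
z=lambda x,y,w,h,s:cv2.resize(t[y:y+h,x:x+w],None,fx=s,fy=s,interpolation=cv2.INTER_CUBIC)
a=z(425,180,90,120,5)   # 450x600
b=z(285,225,117,90,3)   # 351x270
c=z(115,250,100,75,3)
o=np.zeros((600,801,3),np.uint8)
o[:600,:450]=a;o[:270,450:801]=b;o[300:525,450:750]=c
cv2.imwrite("pics/zoom0.png",o[:,:800])
E
cat > u.py <<'E'
import numpy as np,cv2
from scipy.spatial.transform import Rotation as R
from bench import manip,effector,viewer
def ray(c,u,v):
    f=240/np.tan(np.radians(c["vfov"]/2))
    return np.array(c["eye"]),R.from_quat(c["attitude"]).apply([(u-c["cx"])/f,(v-c["cy"])/f,1])
def onz(c,u,v,z):
    e,d=ray(c,u,v);return (e+d*(z-e[2])/d[2])[:2]
def proj(c,p):
    f=240/np.tan(np.radians(c["vfov"]/2))
    q=R.from_quat(c["attitude"]).inv().apply(np.array(p)-c["eye"])
    return np.array([c["cx"],c["cy"]])+f*q[:2]/q[2]
def down(yaw): # tool down, tool y (closing line) at angle yaw+90deg, tool x at angle yaw from world x
    x=np.array([np.cos(yaw),np.sin(yaw),0]);z=np.array([0,0,-1.]);y=np.cross(z,x)
    return R.from_matrix(np.c_[x,y,z]).as_quat()
def snap(n,f):
    c=viewer.get_calibration(n);im=cv2.cvtColor(viewer.get_image(n),cv2.COLOR_RGB2BGR)
    cv2.imwrite(f"pics/{f}.png",im);np.save(f"pics/{f}.npy",c,allow_pickle=True);return c,im
E
python3 - <<'E'
from u import *
for p,yw in [((.33,-.43,.3),0),((.45,-.43,.3),0),((.45,-.43,.3),np.pi),((.35,-.12,.3),0),((.35,-.04,.05),np.pi/2),((.35,-.04,.05),-np.pi/2),((.35,-.2,.05),np.pi/2),((.35,-.2,.05),-np.pi/2),((.38,.31,.1),0),((.38,.31,.1),1.57)]:
    print(p,yw,manip.solve_ik(p,down(yw)))
E
```

```text
(0.33, -0.43, 0.3) 0 [ 1.29520107  0.22842894 -0.50544052  1.70449286  0.11625049  1.23851478
 -0.80803812]
(0.45, -0.43, 0.3) 0 [ 1.09244675  0.38833699 -0.50410691  1.50744456  0.19124314  1.29502667
 -1.00308721]
(0.45, -0.43, 0.3) 3.141592653589793 [ 1.46198882  0.57007468 -1.11179639  1.49525868  0.51370655  1.39499291
  1.8944568 ]
(0.35, -0.12, 0.3) 0 [ 1.32925458 -0.20042607 -0.91972124  2.04404718 -0.16915002  1.22466157
 -1.09361393]
(0.35, -0.04, 0.05) 1.5707963267948966 [ 1.0737762   0.49089319 -1.18311125  2.35742963  0.72093516  0.72237437
 -0.64623556]
(0.35, -0.04, 0.05) -1.5707963267948966 [-0.81753418  0.35837946  0.97770505  2.40817873 -0.54363924  0.59716872
 -2.5487263 ]
(0.35, -0.2, 0.05) 1.5707963267948966 [ 1.16472841  0.41163443 -0.81313992  2.2524984   0.49503574  0.65837171
 -0.0084072 ]
(0.35, -0.2, 0.05) -1.5707963267948966 [ 0.22648465  0.30249011  0.25451211  2.28111419 -0.1390949   0.5715817
 -2.55448429]
(0.38, 0.31, 0.1) 0 [-0.56295256  0.33986837 -0.20637747  2.04179537  0.09838563  0.76903636
 -2.39943498]
(0.38, 0.31, 0.1) 1.57 [ 0.2376941   0.74260329 -1.29962116  2.01928117  0.83885758  1.0671104
 -1.46602578]
```

View pics/zoom0.png

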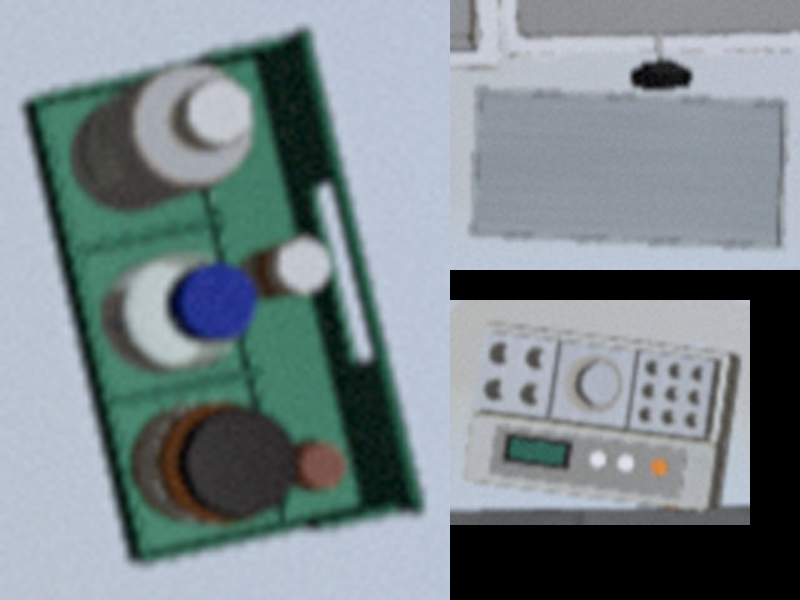

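```bash
cat > geo.py <<'E'
from u import *
c=viewer.get_calibration("top")
P=lambda X,Y,z,x0=425,y0=180,s=5:onz(c,(X+.5)/s-.5+x0,(Y+.5)/s-.5+y0,z)
if __name__=="__main__":
    fl,fn,bl,bn=P(28,100,.03),P(135,560,.03),P(308,32,.08),P(420,510,.08)
    print("caddy",fl,fn,bl,bn,"lens",np.linalg.norm(fl-fn),np.linalg.norm(bl-bn),np.linalg.norm(fl-bl),np.linalg.norm(fn-bn))
    cc=(fl+fn+bl+bn)/4;ex=(bl+bn-fl-fn);ey=(fl+bl-fn-bn);ex/=np.linalg.norm(ex);ey/=np.linalg.norm(ey)
    print(cc,np.degrees(np.arctan2(ex[1],ex[0])),np.degrees(np.arctan2(ey[1],ey[0])))
    th=(np.arctan2(ex[1],ex[0])+np.arctan2(ey[1],ey[0])-np.pi/2)/2;Rm=np.array([[np.cos(th),-np.sin(th)],[np.sin(th),np.cos(th)]])
    for n,a in dict(clear=(220,112,.168),blue=(214,302,.108),amber=(240,475,.096),vial=(303,265,.069),stop=(322,465,.028)).items():
        p=P(*a);print(n,p,"own",Rm.T@(p-cc))
    t=[P(X-450,Y,.013,285,225,3) for X,Y in[(477,88),(785,100),(780,246),(472,234)]]
    print("tray",t,np.mean(t,0),np.linalg.norm(t[0]-t[1]),np.linalg.norm(t[1]-t[2]))
    e=t[0]+t[3]-t[1]-t[2];print("tray y dir deg",np.degrees(np.arctan2(e[1],e[0])))
    print("knob",P(660-450,75,.05,285,225,3),"jackbase edge",P(660-450,53,.0,285,225,3))
    print("well",P(600-450,383-300,.075,115,250,3))
    s=viewer.get_calibration("scene")
    w=P(600-450,383-300,.075,115,250,3);v=P(303,265,.069)
    print("scene px: well",proj(s,[*w,.075]),"vial",proj(s,[*v,.069]),"amber",proj(s,[*P(240,475,.096),.096]))
E
python3 geo.py; python3 - <<'E'
import cv2,numpy as np
t=cv2.imread("pics/scene0.png")
z=lambda x,y,w,h,s:cv2.resize(t[y:y+h,x:x+w],None,fx=s,fy=s,interpolation=cv2.INTER_CUBIC)
o=np.zeros((600,800,3),np.uint8)
o[:300,:400]=z(325,120,100,75,4);o[:300,400:]=z(240,310,100,75,4);o[300:,:]=z(180,160,240,90,3)[:,:720].repeat(1,0).__class__(0) if 0 else 0
q=z(180,160,240,100,3);o[300:600,:720]=q
cv2.imwrite("pics/zoom1.png",o)
E
```

```text
caddy [ 0.62521971 -0.3253323 ] [ 0.40351457 -0.37006274] [ 0.64816722 -0.44509707] [ 0.42629637 -0.48861547] lens 0.2261724633121878 0.2260984835287972 0.12194338216866073 0.1207218309683916
[ 0.52579947 -0.40727689] -79.13788588272263 11.251997134862163
clear [ 0.59962117 -0.37710564] own [-0.01545318  0.07823777]
blue [ 0.5215237  -0.38921051] own [-0.01855105 -0.00073151]
amber [ 0.44355967 -0.40186469] own [-0.02108421 -0.07967517]
vial [ 0.54057258 -0.4425144 ] own [0.03741666 0.0077408 ]
stop [ 0.44746323 -0.46150729] own [ 0.03819988 -0.08728271]
tray [array([0.49928253, 0.00631062]), array([ 0.4860093 , -0.24283318]), array([ 0.36865273, -0.23595565]), array([0.3817588 , 0.01170597])] [ 0.43392584 -0.11519306] 0.24949711210910044 0.11755792762013034
tray y dir deg 86.96057061871724
knob [ 0.50601103 -0.13928392] jackbase edge [ 0.52633248 -0.14340533]
well [0.4472708  0.30194377]
scene px: well [285.624374   341.80242702] vial [376.97095734 153.56445866] amber [402.80664321 161.61779215]
```

View pics/zoom1.png

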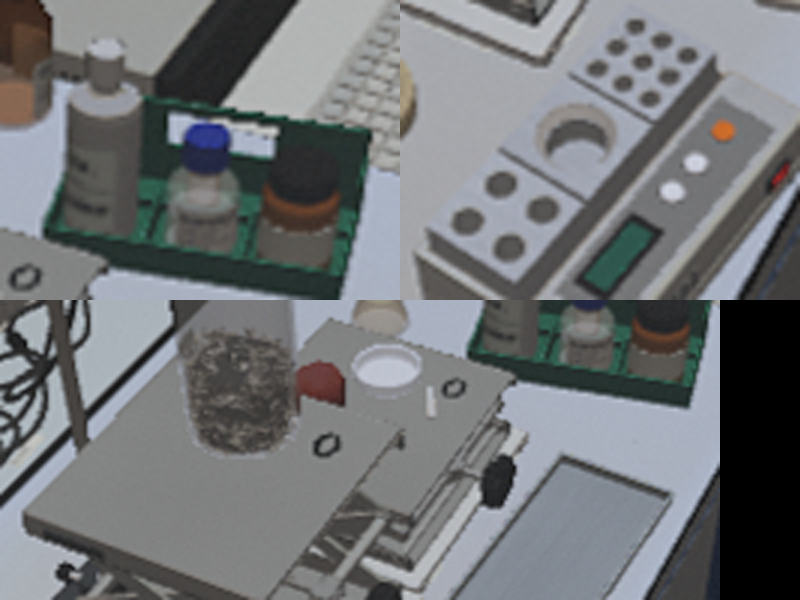

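The scene view confirms the layout. The blue cap hides the vial, the well mouth is at about (284,346), and the jack plate stands above the knob behind the tray. The top-view bottle positions shift with assumed height, so I'll check for lens distortion with close wrist views.

```bash
python3 - <<'E'
from u import *
from geo import P
print("clear base",P(130,153,.006),"cap",P(220,112,.168)); print("blue base",P(160,313,.006),"cap",P(214,302,.108))
print("amber base",P(192,463,.006), P(240,475,.096))
print(manip.current_clock())
# wrist above caddy, camera on tool +x side; put camera over caddy centre
q=down(np.radians(11.)); 
p0=manip.current_tool_pos();c0=viewer.get_calibration("wrist")
r0=R.from_quat(manip.current_tcp_rot())
print("cam in tool",r0.inv().apply(c0["eye"]-p0),(r0.inv()*R.from_quat(c0["attitude"])).as_matrix().round(3).tolist())
manip.move_pose([.40,-.43,.38],q)
print(manip.current_clock(),manip.current_tool_pos())
snap("wrist","w1")
E
```

```text
clear base [ 0.60163526 -0.379969  ] cap [ 0.59962117 -0.37710564]
blue base [ 0.52273584 -0.39219467] cap [ 0.5215237  -0.38921051]
amber base [ 0.44930775 -0.40545579] [ 0.44355967 -0.40186469]
0.15
cam in tool [ 8.39198064e-02  1.21066717e-04 -1.76768396e-01] [[-0.001, -0.951, -0.309], [1.0, -0.001, -0.001], [0.0, -0.309, 0.951]]
1.4667 [ 0.39829318 -0.43139447  0.37887008]
```

View pics/w1.png

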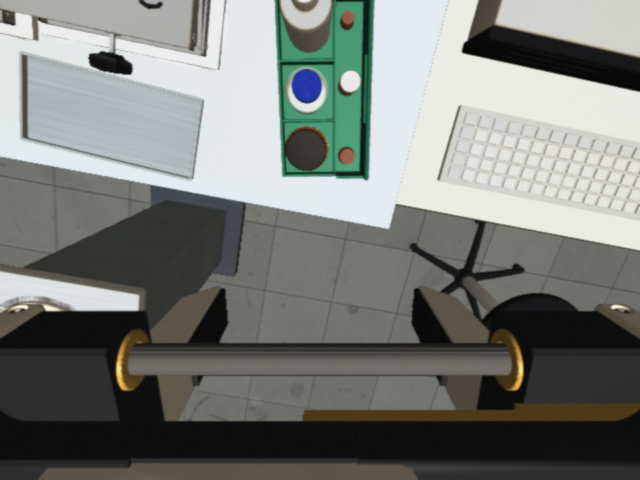

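The wrist view shows the blue cap at (307,86), amber cap at (306,149), vial cap at (349,82), stoppers at (348,19) and (347,156), and the caddy's near corners at (283,178) and (369,179).

```bash
python3 - <<'E'
from u import *
c=np.load("pics/w1.npy",allow_pickle=True).item()
for n,a in dict(blue=(307,86,.108),amber=(306,149,.096),vial=(349,82,.069),st1=(348,19,.028),st2=(347,156,.028),fn=(283,178,.03),bn=(369,179,.08),tr1=(22,53,.013),tr2=(204,100,.013),tr3=(194,179,.013),tr4=(22,137,.013),knob=(110,62,.05)).items():print(n,onz(c,*a))
# view 2: higher/closer along caddy, then tray, then heater
for f,p,y in [("w2",(.46,-.47,.36),11),("w3",(.38,-.12,.36),-3),("w4",(.38,.30,.30),-10)]:
    try: manip.move_pose(p,down(np.radians(y)));snap("wrist",f)
    except manip.PlanningError as e: print(f,e)
    print(manip.current_clock(),manip.current_tool_pos())
o=np.vstack([np.hstack([cv2.imread(f"pics/w{i}.png")[:270,120:520] for i in (2,3)]),np.hstack([cv2.imread("pics/w4.png")[:270,120:520]]*2)])
cv2.imwrite("pics/w234.png",o)
E
```

```text
blue [ 0.5214596  -0.39325465]
amber [ 0.45102952 -0.40422929]
vial [ 0.53935792 -0.44212005]
st1 [ 0.61700127 -0.42717605]
st2 [ 0.44803635 -0.4623377 ]
fn [ 0.39987823 -0.37670996]
bn [ 0.42768721 -0.49269069]
tr1 [0.49797729 0.00117664]
tr2 [ 0.48474845 -0.24832452]
tr3 [ 0.37050104 -0.24330774]
tr4 [0.38454894 0.00860103]
knob [ 0.50728588 -0.13740363]
1.9667 [ 0.45907343 -0.47062131  0.35857685]
3.3667 [ 0.38045585 -0.12123212  0.36031783]
4.9833 [0.38107822 0.2986691  0.2999798 ]
```

View pics/w234.png

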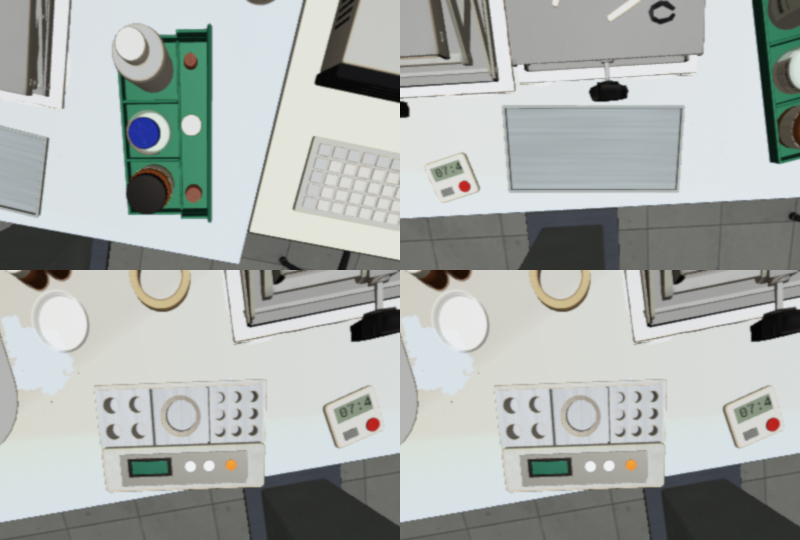

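The clear, blue, amber and vial caps are at (130,43), (144,133), (148,194) and (191,125) in the left panel. The tray is in the right panel at (503–684, 106–191), with the knob at (609,92). The well mouth is at (181,146) in the lower panel.

```bash
python3 - <<'E'
from u import *
L=lambda f:np.load(f"pics/{f}.npy",allow_pickle=True).item()
c=L("w2")
for n,a in dict(clear=(250,43,.168),blue=(264,133,.108),amber=(268,194,.096),vial=(311,125,.069),st1=(311,61,.028),st2=(313,193,.028),bf=(333,24,.08),bn=(330,220,.08),fn=(251,215,.03)).items():print(n,onz(c,*a))
c=L("w3")
t=np.array([onz(c,x-280,y,.013) for x,y in [(503,106),(684,106),(679,191),(510,191)]]);print(t,t.mean(0),"knob",onz(c,609-280,92,.05))
print("jack plate edge if z=.1,.15",onz(c,329,52,.1),onz(c,329,52,.15))
c=L("w4");print("well",onz(c,301,146,.075))
g=cv2.cvtColor(cv2.imread("pics/w4.png"),cv2.COLOR_BGR2GRAY)
print(cv2.HoughCircles(g[110:180,265:335],cv2.HOUGH_GRADIENT,1,10,param1=100,param2=12,minRadius=12,maxRadius=25))
for f,n in (("scene","s"),("top","t")): snap(f,n+"1")
E
```

```text
clear [ 0.60074362 -0.37844067]
blue [ 0.52244492 -0.39335983]
amber [ 0.45123251 -0.40668817]
vial [ 0.54103684 -0.44354768]
st1 [ 0.61748293 -0.42833907]
st2 [ 0.4507312  -0.46205266]
bf [ 0.65099264 -0.44850002]
bn [ 0.42928531 -0.48985406]
fn [ 0.40242226 -0.37950242]
[[ 0.4988085   0.00470455]
 [ 0.48522409 -0.24393837]
 [ 0.36789899 -0.23874952]
 [ 0.38153543  0.01054069]] [ 0.43336675 -0.11686066] knob [ 0.50549852 -0.14059928]
jack plate edge if z=.1,.15 [ 0.54187124 -0.14095719] [ 0.53297423 -0.13922486]
well [0.44733598 0.30689462]
[[[36.5 34.5 15. ]]]
```

```bash
cat >> u.py <<'E'
th=np.radians(10.6);CX=np.array([np.sin(th),-np.cos(th)]);CY=np.array([np.cos(th),np.sin(th)])
B=dict(clear=np.array([.601,-.379]),blue=np.array([.522,-.393]),amber=np.array([.4505,-.406]));VIAL=np.array([.5405,-.443])
TC=np.array([.4335,-.1165]);TX=np.array([.9985,-.0545]);TY=np.array([.0545,.9985])
T=dict(clear=TC-.008*TX,blue=TC-.008*TX-.08*TY,amber=TC-.008*TX+.08*TY)
H=dict(clear=.119,blue=.061,amber=.051)   # grip height above underside
WELL=np.array([.4475,.306])
E
python3 - <<'E'
from u import *
def tri(a,b):
    ct,cs=viewer.get_calibration("top"),viewer.get_calibration("scene")
    e1,d1=ray(ct,*a);e2,d2=ray(cs,*b)
    s=np.linalg.lstsq(np.c_[d1,-d2],e2-e1,rcond=None)[0];p,q=e1+s[0]*d1,e2+s[1]*d2
    return p.round(3),q.round(3)
print("stirrer",tri((405,153),(293,68)),tri((405,153),(297,140)))
for k in B:
    for nm,xy,b,ys in (("caddy",B[k],.004,(10.6,190.6) if k!="blue" else (100.6,-79.4)),("tray",T[k],.002,(87,-93))):
        for y in ys:
            q=manip.solve_ik([*xy,b+H[k]-.0188],down(np.radians(y)));q2=manip.solve_ik([*xy,.3],down(np.radians(y)))
            print(k,nm,y,None if q is None else q.round(2),None if q2 is None else q2.round(2))
E
```

```text
stirrer (array([ 0.647, -0.197,  0.434]), array([ 0.676, -0.182,  0.438])) (array([ 0.703, -0.239,  0.192]), array([ 0.705, -0.238,  0.193]))
clear caddy 10.6 [ 0.59  0.67 -0.1   1.47  0.07  1.   -0.91] [ 0.56  0.52 -0.05  1.27  0.03  1.35 -0.88]
clear caddy 190.6 [ 1.22  1.09 -1.31  1.44  1.06  1.4   1.64] [ 1.18  0.85 -1.3   1.24  0.81  1.6   1.78]
clear tray 87 [ 0.47  0.27 -0.3   2.15  0.11  0.74  0.05] [ 0.36  0.01 -0.16  1.93  0.    1.21  0.15]
clear tray -93 [-0.73  0.48  1.14  2.18 -0.59  0.84 -2.4 ] None
blue caddy 100.6 [ 0.75  0.66 -0.2   1.66  0.17  0.84  0.66] [ 0.61  0.41 -0.01  1.44  0.    1.3   0.79]
blue caddy -79.4 [ 0.56  0.65  0.06  1.67 -0.05  0.83 -2.32] [ 0.69  0.41 -0.12  1.43  0.05  1.3  -2.39]
blue tray 87 [ 0.58  0.4  -0.23  2.13  0.16  0.62  0.18] [ 0.4   0.05 -0.03  1.89  0.    1.21  0.32]
blue tray -93 [ 0.01  0.42  0.43  2.15 -0.3   0.63 -2.54] [-0.97  0.22  1.54  1.92 -0.24  1.23 -2.54]
amber caddy 10.6 [ 0.68  0.6   0.02  1.79 -0.01  0.75 -0.69] [ 0.57  0.32  0.15  1.57 -0.05  1.26 -0.66]
amber caddy 190.6 [ 1.52  1.09 -1.31  1.76  1.13  1.25  1.65] [ 1.53  0.64 -1.3   1.53  0.62  1.44  1.96]
amber tray 87 [ 0.4   0.4  -0.43  2.21  0.3   0.59 -0.31] [ 0.32 -0.01 -0.29  1.95 -0.    1.21 -0.03]
amber tray -93 [-0.73  0.54  0.91  2.24 -0.7   0.68 -2.51] None
```

```bash
cat >> u.py <<'E'
H["clear"]=.121
def line(xy,z,q=None,vel=.15): manip.servo_line([*xy,z],q,vel=vel)
def stat(m): print(m,round(manip.current_clock(),1),"pos",np.round(manip.current_tool_pos(),4),"gap",round(manip.current_finger_gap(),4),"F",np.round(manip.current_force(),1),flush=True)
def pick(k,xy,yaw,base,up=.19,f=25,h=None):
    q=down(np.radians(yaw));z=base+(h or H[k])-manip.grip_depth
    effector.open_jaws();manip.move_pose([*xy,max(z+.10,.24)],q);line(xy,z,q,.12);stat("at "+k)
    effector.close(f);stat("grip");line(xy,z+.01,vel=.05);stat("lifted");line(xy,z+up,vel=.2)
def place(k,xy,yaw,base,up=.19,h=None,rel=.001):
    q=down(np.radians(yaw));z=base+(h or H[k])-manip.grip_depth
    line(xy,z+up,q,.2);line(xy,z+.02,vel=.15);line(xy,z+rel,vel=.04);stat("down "+k)
    effector.open_jaws();line(xy,max(z+.11,.25),vel=.2);stat("off")
E
python3 - <<'E'
from u import *
manip.move_pose([.45,-.2,.34],down(np.radians(40)))
pick("clear",B["clear"],10.6,.004)
place("clear",T["clear"],87,.002)
snap("wrist","a1");snap("top","a1t")
E
```

```text
at clear 9.4 pos [ 0.6017 -0.3794  0.1073] gap 0.0918 F [ 0.5 -0.5 -0.3]
grip 10.1 pos [ 0.6011 -0.3788  0.1063] gap 0.0563 F [-1.4  0.5  0.4]
lifted 10.4 pos [ 0.6012 -0.3793  0.1167] gap 0.0562 F [-0.8 -0.  -2. ]
down clear 15.1 pos [ 0.4254 -0.116   0.105 ] gap 0.0563 F [-0.4  0.3 -3. ]
off 16.7 pos [ 0.4247 -0.1159  0.2489] gap 0.0917 F [-0.  -0.7 -0.8]
```

```bash
python3 - <<'E'
from u import *
def over(): manip.move_pose([.45,-.25,.36],down(np.radians(45)))
over();pick("amber",B["amber"],10.6,.004);place("amber",T["amber"],87,.002)
line(T["amber"],.36);over();pick("blue",B["blue"],100.6,.004);place("blue",T["blue"],87,.002)
line(T["blue"],.33)
manip.move_pose([.46,-.45,.32],down(np.radians(10.6)))
snap("wrist","b1");snap("top","b1t");stat("")
a=cv2.imread("pics/b1.png")[:270,100:500];b=cv2.imread("pics/b1t.png")[170:305,270:470]
cv2.imwrite("pics/b.png",np.hstack([a,cv2.resize(b,None,fx=2,fy=2)]))
E
```

```text
at amber 20.4 pos [ 0.451  -0.4064  0.037 ] gap 0.0914 F [-0.6  0.6  0.1]
grip 21.1 pos [ 0.4505 -0.4054  0.0362] gap 0.0569 F [-0.9  2.9  1.9]
lifted 21.4 pos [ 0.4507 -0.4066  0.0467] gap 0.0567 F [-0.   0.3 -3. ]
down amber 26.4 pos [ 0.4297 -0.0361  0.035 ] gap 0.0571 F [-0.   0.  -2.2]
off 28.4 pos [ 0.429  -0.0361  0.249 ] gap 0.0921 F [-0.7  0.  -0.5]
at blue 33.1 pos [ 0.5226 -0.3934  0.0471] gap 0.092 F [0.3 0.3 0.1]
grip 33.9 pos [ 0.5221 -0.3929  0.0461] gap 0.0457 F [ 1.4  0.4 -1. ]
lifted 34.3 pos [ 0.5223 -0.3933  0.0568] gap 0.0458 F [-0.1  0.6 -2.3]
down blue 38.5 pos [ 0.421  -0.1958  0.045 ] gap 0.0458 F [ 0.4  0.  -1.5]
off 40.5 pos [ 0.4203 -0.1956  0.2489] gap 0.0918 F [-0.5 -0.5 -0.2]
 42.3 pos [ 0.4609 -0.4481  0.3202] gap 0.0917 F [0.1 0.4 0.2]
```

View pics/b.png

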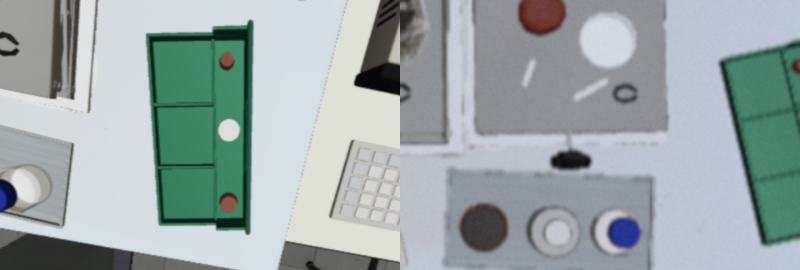

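All three bottles stand in the tray, and the vial cap is at about (329,130) in the wrist image. Next I'll refine its position by colour, check the well from closer up, and move the vial.

```bash
python3 - <<'E'
from u import *
c=np.load("pics/b1.npy",allow_pickle=True).item();im=cv2.imread("pics/b1.png")
h=cv2.cvtColor(im,cv2.COLOR_BGR2HSV)[105:155,305:345]
m=((h[...,1]<60)&(h[...,2]>150)).astype(np.uint8)
n,l,s,ce=cv2.connectedComponentsWithStats(m);i=1+np.argmax(s[1:,4]);u,v=ce[i]+[305,105]
V=onz(c,u,v,.069);print("vial",s[i],u,v,V)
for nm,a in dict(ff=(149+100,36),fn=(159+100,224)).items(): print(nm,onz(c,*a,.03))
np.save("vial.npy",V)
# closer look over the well: camera directly above it
manip.move_pose([.40,-.2,.36],down(np.radians(40)))
manip.move_pose([.375,.31,.20],down(0.12));snap("wrist","c1");stat("")
cv2.imwrite("pics/c1c.png",cv2.imread("pics/c1.png")[:270,120:520])
E
```

```text
vial [ 13  14  22  23 408] 328.5514705882353 129.8406862745098 [ 0.54124075 -0.44329445]
ff [ 0.62549627 -0.33369304]
fn [ 0.40445699 -0.37539231]
 45.3 pos [0.3759 0.3092 0.1999] gap 0.0915 F [ 1.   0.5 -0.5]
```

View pics/c1c.png

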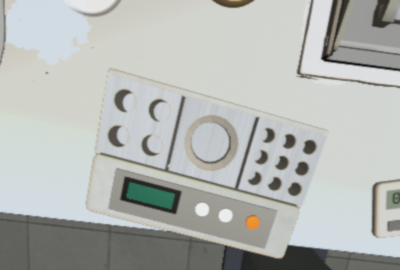

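The well mouth is centred at (331,142) in the full wrist image.

```bash
python3 - <<'E'
from u import *
c=np.load("pics/c1.npy",allow_pickle=True).item()
W=onz(c,331,142,.075);print("well",W);V=np.load("vial.npy")
W=(W*2+WELL)/3;np.save("well.npy",W)
line([.40,.10],.30,down(.8),.25);manip.move_pose([.42,-.3,.30],down(np.radians(90)))
pick("vial",V,100.6,.004,up=.05,f=12,h=.050)
line(V,.27,vel=.2);q=down(np.radians(90))
line([.42,-.25],.27,q,.25);line([.40,.1],.27,q,.3);line(W,.20,q,.2)
snap("wrist","d1");stat("above well")
cv2.imwrite("pics/d1c.png",cv2.imread("pics/d1.png")[100:480])
E
```

```text
well [0.44851104 0.30802636]
at vial 51.3 pos [ 0.5418 -0.4437  0.0361] gap 0.0919 F [0.3 0.1 0.1]
grip 52.3 pos [ 0.5412 -0.4433  0.0352] gap 0.0249 F [0.5 0.  0.5]
lifted 52.7 pos [ 0.5417 -0.4437  0.046 ] gap 0.0246 F [-0.7 -0.  -1. ]
above well 57.8 pos [0.4486 0.306  0.2002] gap 0.0247 F [ 0.6 -0.  -0.5]
```

View pics/d1c.png

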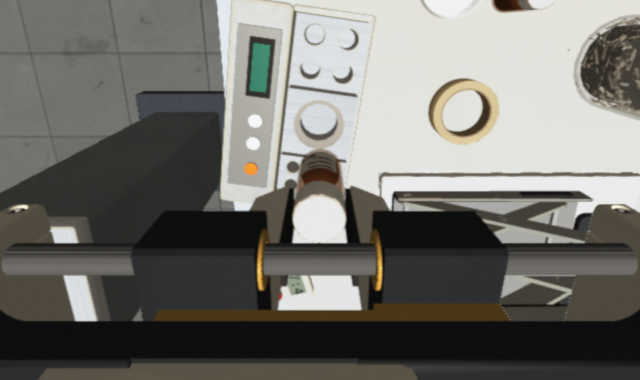

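The vial hangs upright between the fingers, with its cap at about (320,318) in the full image. The well mouth shows at (319,223), so I can check their alignment.

```bash
python3 - <<'E'
from u import *
c=np.load("pics/d1.npy",allow_pickle=True).item()
W3=onz(c,319,223,.075);W=np.load("well.npy");cap=onz(c,320,318,.234)
print(W,W3,"cap",cap,"tcp",manip.current_tool_pos())
W=(W+W3)/2; off=np.clip(cap-manip.current_tool_pos()[:2],-.004,.004); print(W,off)
z0=.047+.050-manip.grip_depth
q=down(np.radians(90))
line(W,.14,q,.15);line(W,z0+.03,vel=.06);stat("entry")
line(W,z0+.012,vel=.03);stat("in");line(W,z0+.001,vel=.02);stat("bottom")
E
```

```text
[0.44817403 0.3073509 ] [0.44793448 0.30999542] cap [0.4485687  0.30786558] tcp [0.44863931 0.30602353 0.200213  ]
[0.44805425 0.30867316] [-7.06133342e-05  1.84205415e-03]
entry 59.0 pos [0.4479 0.3088 0.1081] gap 0.025 F [ 0.6  0.3 -0.7]
in 59.8 pos [0.448  0.3088 0.0902] gap 0.0249 F [ 0.9 -0.5 -0.1]
bottom 60.5 pos [0.448  0.3088 0.0792] gap 0.0249 F [0.6 0.5 0.1]
```

```bash
python3 - <<'E'
from u import *
p=manip.current_tool_pos();effector.open_jaws();manip.servo_line([p[0],p[1],.2],vel=.12)
manip.servo_line([p[0]-.07,p[1],.24],down(0.12),vel=.2);snap("wrist","e1");snap("top","e1t");stat("")
a=cv2.imread("pics/e1.png")[60:260,200:460];b=cv2.imread("pics/e1t.png")[220:320,270:410]
cv2.imwrite("pics/e.png",np.hstack([cv2.resize(a,None,fx=1.5,fy=1.5),cv2.resize(b,None,fx=2.5,fy=3)]))
E
```

```text
64.5 pos [0.378  0.3087 0.2398] gap 0.0916 F [-0.7  0.1  0.2]
```

View pics/e.png

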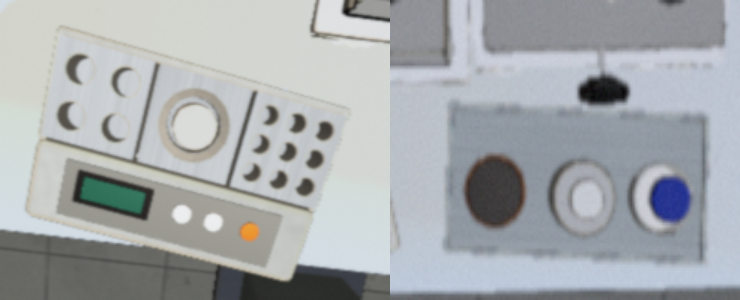

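The vial stands centred in the large well, and the bottles are undisturbed in the tray. I'll return blue first, then amber and clear.

```bash
python3 - <<'E'
from u import *
line([.40,.10],.33,down(.8),.25);line([.42,-.1],.36,down(np.radians(87)),.25)
pick("blue",T["blue"],87,.002);place("blue",B["blue"],100.6,.004)
line(B["blue"],.33);manip.move_pose([.42,-.2,.36],down(np.radians(87)))
pick("amber",T["amber"],87,.002);place("amber",B["amber"],10.6,.004)
line(B["amber"],.33);manip.move_pose([.42,-.2,.36],down(np.radians(87)))
pick("clear",T["clear"],87,.002);place("clear",B["clear"],10.6,.004)
line(B["clear"],.34);manip.move_pose([.46,-.46,.36],down(np.radians(10.6)))
c,im=snap("wrist","f1");snap("top","f1t");stat("")
b=cv2.imread("pics/f1t.png")[170:310,100:530]
cv2.imwrite("pics/f.png",np.vstack([cv2.resize(im[:250,150:450],None,fx=1.43333,fy=1.4),b]))
E
```

```text
at blue 69.5 pos [ 0.4217 -0.1962  0.0448] gap 0.0916 F [ 0.3 -0.6 -0.8]
grip 70.3 pos [ 0.421  -0.1959  0.044 ] gap 0.0459 F [-1.3 -0.2 -1.4]
lifted 70.7 pos [ 0.4216 -0.1961  0.0547] gap 0.046 F [-0.2 -0.4 -2.1]
down blue 74.9 pos [ 0.5218 -0.3929  0.0469] gap 0.0458 F [ 0.6  0.3 -1.9]
off 77.0 pos [ 0.5212 -0.3925  0.2485] gap 0.092 F [-0.5  0.2 -0.5]
at amber 81.4 pos [ 0.4304 -0.0363  0.0347] gap 0.0918 F [-0.5  0.4 -0.4]
grip 82.1 pos [ 0.4297 -0.0362  0.0342] gap 0.0566 F [-0.5  0.3  2.2]
lifted 82.4 pos [ 0.4302 -0.0363  0.0446] gap 0.0571 F [-0.7 -0.6 -2. ]
down amber 87.4 pos [ 0.4504 -0.4059  0.0369] gap 0.0571 F [ 0.3  0.2 -1.8]
off 89.3 pos [ 0.4498 -0.4054  0.2487] gap 0.092 F [1.6 1.  0.1]
at clear 93.1 pos [ 0.4262 -0.1162  0.1048] gap 0.0918 F [-0.5 -0.  -0.4]
grip 93.8 pos [ 0.4254 -0.1161  0.1043] gap 0.0565 F [-0.3  0.3  2.4]
lifted 94.2 pos [ 0.4258 -0.1162  0.1146] gap 0.0566 F [-0.4 -0.2 -2.3]
down clear 98.8 pos [ 0.6008 -0.3789  0.1068] gap 0.0564 F [ 0.7 -0.7 -2.3]
off 100.5 pos [ 0.6002 -0.3785  0.2485] gap 0.0922 F [ 0.   0.7 -0.1]
 102.0 pos [ 0.4613 -0.4585  0.3591] gap 0.092 F [-0.3 -0.1 -0.4]
```

View pics/f.png

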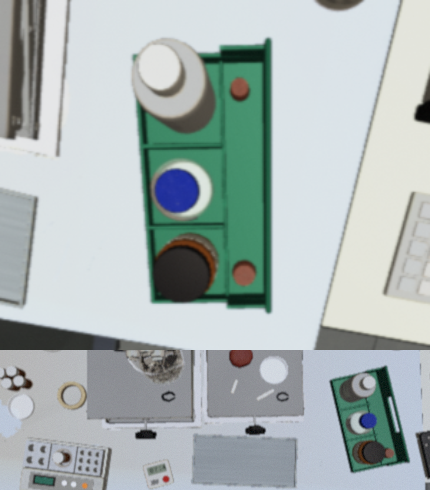

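All bottles are back in their compartments, the stoppers are untouched, and the vial is in the well. I'll run a quick numeric check and then hand in.

```bash
python3 - <<'E'
from u import *
c=np.load("pics/f1.npy",allow_pickle=True).item()
for k,(X,Y,z) in dict(clear=(160,68,.168),blue=(177,190,.108),amber=(183,273,.096)).items():
    p=onz(c,X/1.4333+150,Y/1.4,z);print(k,p,B[k],round(float(np.linalg.norm(p-B[k])),4))
a,b=(cv2.imread(f"pics/{f}.png").astype(int)[175:300,425:515] for f in("top0","f1t"));print("changed px",(abs(a-b).max(2)>40).sum())
print(manip.hand_in(),manip.current_clock())
E
```

```text
clear [ 0.59958672 -0.37954086] [ 0.601 -0.379] 0.0015
blue [ 0.52252112 -0.39425497] [ 0.522 -0.393] 0.0014
amber [ 0.4528918 -0.4080903] [ 0.4505 -0.406 ] 0.0032
changed px 182
the job is handed in; nothing more can be done
the job is handed in; nothing more can be done
```

I handed the job in after about 102 s; the judge's verdict was not returned. The vial stands centred in the large round well, each bottle is back in its own compartment within about 3 mm of its measured start, and both stoppers look untouched.

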